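# Change the filters in a lift-up filter block

## Robot

A 7-joint arm with a two-finger parallel gripper is mounted at the origin on a cart in front of the work surface, level with it; the furniture and walls round the work are solid. World frame = base frame: x ahead of the robot, y to its left, z up, the work surface at z = 0. Lengths are in m, angles in rad, forces in N, time in s.
With the tool pointing down it reaches from about 0.425 to 0.925 m from the base axis. Payload 6.8 kg.
Tool frame: the origin (TCP) lies between the finger pads; the fingertips stand r.tcp_to_tips ahead of it and the grasp point (between the pads) lies 3 mm ahead of it (r.tcp_to_tips is the distance from the TCP to the fingertips, in m); z points along the fingers, y is the line along which they close (so a half turn about z gives the same grasp; the last joint's range is limited). The gripper opens to 85 mm and grips with 20 to 120 N. Pads are 22 mm wide; open, the fingers measure 114 mm over their backs; the gripper's body (76 mm by 85 mm) begins 54 mm behind the grasp point. The pads swing forward as they close: fully open they stand 13 mm farther back than shut.
Start: joints at [1.056, 0.477, 0.022, 1.555, -0.011, 1.109, -0.083], TCP at [0.267, -0.62, 0.253] pointing down, gripper open.
Joint ranges: [-2.96, 2.96], [-0.34, 2.1], [-1.41, 1.46], [0.24, 2.44], [-1.37, 4.51], [0.17, 1.92], [-2.96, 2.96]. Speed limits (rad/s): [2.39, 2.39, 3.14, 3.14, 3.14, 3.14, 3.14].

## Interface

Orientations are given as a rotation vector (axis times angle).
In Python, from bench import r gives the robot as it stands. The module is installed in compiled form; this text tells all that it offers.
- The arm moves only by the tool step_arm, never from a script. Its argument "moves" is a list of rows, each an object of numbers: "rx", "ry", "rz": the turn, a rotation vector about the tool's x, y, z in degrees; "dx", "dy", "dz": the shift along the tool's x, y, z in mm; "gripper": the opening, from -1 (shut) to 1 (fully open). In form: [{"rx": .., "ry": .., "rz": .., "dx": .., "dy": .., "dz": .., "gripper": ..}, ...]. A call has 1 to 20 rows; each row shifts and turns the commanded pose from where the row before left it, along the tool's axes as they then stand; what a row does not reach is not made up. A row lasts 1/8 s, in which the tool goes at most 62.5 mm and 10.7 degrees, less where a joint would pass 70% of its speed; a pose out of reach is approached as far as the arm can. A call is refused whole if a number of a shift passes 62.5 or a number of a turn 10.7, either way. A call with a gripper value outside its range is refused whole. The fingers move at their own pace and stop on an object; "grip_force" is the grip in N (left out, the last holds). Time passes only in rows, so rows that do not move let the fingers close. It gives the time, the measured TCP pose, the force, the opening and the grip force at its end, in the units of the state.
- r.get_obs(): the state, without advancing time (a new reading comes with each control period).
- r.grab_frame(name): name is "scene" or "top"; returns the picture (384x512x3 uint8, blue, green, red); there is no depth.
- r.camera_info(name): a dict with "mtx" (3x3 intrinsics, pixels), "rvec" (rotation vector, rad) and "tvec" (3), from world to camera coordinates, as OpenCV has them. Camera axes: x right, y down, z forward; pixel columns grow to the right and rows downward; lengths in m; the calibration is good to about 2 mm. A picture is of the moment at which its call begins. camera_info takes no time and is no camera call.
- r.hand_in(): hands the job in; it is judged then, once.
The state is a dict: "clock": time; "joints": joint angles; "qvel": joint speeds; "tau": joint torques, N m; "tcp_pos": TCP position; "orientation": TCP orientation; "contact_force": force on the tool from outside, world axes, zero at the start; "moment": the same for the moment, N m; "grip_width": finger opening in m; "gripper_force": force on a finger pad.
Only numpy, scipy, OpenCV 4.12 (cv2) and the standard library are available. Lean on these libraries where they do the work, as an engineer would, in place of code of your own. Each camera call takes 0.05 s, during which the arm holds its last target. There are 200 camera calls.

## Task

The old filters are out of the three-well filter block, but the broken end of one is still down in one of the wells: feel the wells for it, lift it out and leave it in the scrap tray. Then, with the block still down, set every new cartridge upright and fully home in a well of its own, and lastly raise the block by its handle until the pawl catches in the next notch and let go. Leave the gauges and the marker lying where they are.

Things in the scene. Friction and masses are not known exactly. Their poses are not given: they have to be found in the camera images.
- cartridge1: new filter cartridge, may be absent: pale pleated cylinder 70 mm in diameter and 65 mm high with grey end caps, and on top a grey neck 30 mm in diameter and 30 mm high (95 mm in all) by which it is gripped; 0.1 to 0.16 kg; stands upright on the table at the robot's left at the start. Origin: centre of its underside, z along its axis
- cartridge2: new filter cartridge, may be absent: pale pleated cylinder 70 mm in diameter and 65 mm high with grey end caps, and on top a grey neck 30 mm in diameter and 30 mm high (95 mm in all) by which it is gripped; 0.1 to 0.16 kg; stands upright on the table at the robot's left at the start. Origin: centre of its underside, z along its axis
- cartridge3: new filter cartridge, may be absent: pale pleated cylinder 70 mm in diameter and 65 mm high with grey end caps, and on top a grey neck 30 mm in diameter and 30 mm high (95 mm in all) by which it is gripped; 0.1 to 0.16 kg; stands upright on the table at the robot's left at the start. Origin: centre of its underside, z along its axis
- well1 (a point): centre of the flat floor of a round well in the aluminium block: 74 mm in diameter, 50 mm deep (mouth 50 mm above), wells 86 mm apart in a row. Moves up with the lift; x points from handle to mast, y along the row, z up. The well at the -y end of the row. In exactly one well, not told which and its pose not reported, a leftover lies loose on the floor: see well2
- well2 (a point): as well1; the middle well. The leftover in one of the wells: a grey end cap 68 mm in diameter, 10 mm thick, with a core stump 18 mm in diameter standing up from its centre, 38 mm high in all (top 12 mm below the mouth), 0.08 to 0.16 kg. A finger let down the middle of its well stops 38 mm above the floor; it can be gripped by the stump with fingers let into the well
- well3 (a point): centre of the flat floor of a round well in the aluminium block: 74 mm in diameter, 50 mm deep (mouth 50 mm above), wells 86 mm apart in a row. Moves up with the lift; x points from handle to mast, y along the row, z up. The well at the +y end of the row
- handle (a point): middle of the lift's handle: a dark horizontal round bar 14 mm in diameter, 100 mm long along the point's y, 45 mm out in front of the block (towards the robot); gripped from above, fingers closing along x (38 mm free between bar and block, 48 mm below the bar to the base plate at the start). Moves up with the lift
- lift (a joint): height of the carriage (block, wells, handle) in m: 0 = in its low notch, as at the start; 0.045 = in the next notch; end stop 0.065. It slides straight up the mast; it weighs about 0.4 kg and its load. A spring pawl lets it up; raise it to about 0.060, past the pawl, then it rests at 0.045 when let down; let go sooner, it falls back
- stand: fixed stand of the lift, base plate 225 x 285 x 10 mm. Origin on the table under the centre of the middle well; x towards the mast, y along the row of wells. Carriage block 86 (x) x 266 (y) mm, its top (well mouths) 80 mm above the table when down; the mast, 70 mm wide and 208 mm high, stands 105 to 145 mm in +x from the row of wells
- scrap_tray: open scrap tray of sheet metal fixed to the table at the robot's right, 140 (x) x 170 (y) x 35 mm, walls 3 mm, empty at the start. Origin at the centre of its underside
- edge_gauge: small pale notched gauge block, 28 x 45 x 24 mm, a bystander: leave it alone. Origin at the centre of its underside
- red_marker: red marker pen lying down, 143 x 18 x 20 mm, a bystander: leave it alone. Origin at the centre of its underside
- slide_gauge: slide gauge (caliper) lying flat, 24 x 160 x 16 mm, a bystander: leave it alone. Origin at the centre of its underside
Things that resemble listed ones, but are neither listed nor needed, are in the scene too. What is shaped like the cartridge2 but brown, pink or turquoise is not meant.

How it is judged:
On the way, in this order (a step that is already met when the one before it is completed fails the run):
1. the leftover lies in the scrap tray, the block still down (contact force between scrap_tray and anything else above 0.3 N and value of joint lift below 0.012 m and contact force between the fingers and scrap_tray below 0.05 N), for 0.3 s.
2. every new cartridge is fully home in a well, the block still down (((horizontal distance between cartridge1 and well1 below 0.008 m and z of cartridge1 in the frame of well1 between -0.01 and 0.006 m) or (horizontal distance between cartridge1 and well2 below 0.008 m and z of cartridge1 in the frame of well2 between -0.01 and 0.006 m) or (horizontal distance between cartridge1 and well3 below 0.008 m and z of cartridge1 in the frame of well3 between -0.01 and 0.006 m)) and ((horizontal distance between cartridge2 and well1 below 0.008 m and z of cartridge2 in the frame of well1 between -0.01 and 0.006 m) or (horizontal distance between cartridge2 and well2 below 0.008 m and z of cartridge2 in the frame of well2 between -0.01 and 0.006 m) or (horizontal distance between cartridge2 and well3 below 0.008 m and z of cartridge2 in the frame of well3 between -0.01 and 0.006 m)) and ((horizontal distance between cartridge3 and well1 below 0.008 m and z of cartridge3 in the frame of well1 between -0.01 and 0.006 m) or (horizontal distance between cartridge3 and well2 below 0.008 m and z of cartridge3 in the frame of well2 between -0.01 and 0.006 m) or (horizontal distance between cartridge3 and well3 below 0.008 m and z of cartridge3 in the frame of well3 between -0.01 and 0.006 m)) and value of joint lift below 0.012 m), for 0.2 s.
At the end, for the whole second after the job is handed in: Every new cartridge present stands in a well of its own, its underside within 6 mm of the well's floor, within 8 mm of its centre and upright within 0.12 rad, at rest; the leftover lies in the scrap tray; the block rests on its pawl in the next notch (lift 0.040 to 0.052) (((horizontal distance between cartridge1 and well1 below 0.008 m and z of cartridge1 in the frame of well1 between -0.01 and 0.006 m) or (horizontal distance between cartridge1 and well2 below 0.008 m and z of cartridge1 in the frame of well2 between -0.01 and 0.006 m) or (horizontal distance between cartridge1 and well3 below 0.008 m and z of cartridge1 in the frame of well3 between -0.01 and 0.006 m)) and ((horizontal distance between cartridge2 and well1 below 0.008 m and z of cartridge2 in the frame of well1 between -0.01 and 0.006 m) or (horizontal distance between cartridge2 and well2 below 0.008 m and z of cartridge2 in the frame of well2 between -0.01 and 0.006 m) or (horizontal distance between cartridge2 and well3 below 0.008 m and z of cartridge2 in the frame of well3 between -0.01 and 0.006 m)) and ((horizontal distance between cartridge3 and well1 below 0.008 m and z of cartridge3 in the frame of well1 between -0.01 and 0.006 m) or (horizontal distance between cartridge3 and well2 below 0.008 m and z of cartridge3 in the frame of well2 between -0.01 and 0.006 m) or (horizontal distance between cartridge3 and well3 below 0.008 m and z of cartridge3 in the frame of well3 between -0.01 and 0.006 m)) and linear speed of each of cartridge1, cartridge2, cartridge3 below 0.03 m/s and angle between each of cartridge1, cartridge2, cartridge3's own z axis and vertical below 0.12 rad and contact force between scrap_tray and anything else above 0.3 N and value of joint lift between 0.04 and 0.052 m and velocity of joint lift below 0.02 m/s); the robot touches nothing.
It fails at once if the edge gauge is moved more than 3 cm (distance of edge_gauge from where it was at the start of the episode above 0.03 m).
It fails at once if the red marker is moved more than 3 cm (distance of red_marker from where it was at the start of the episode above 0.03 m).
It fails at once if the slide gauge is moved more than 3 cm (distance of slide_gauge from where it was at the start of the episode above 0.03 m).
Of cartridge1, cartridge2, cartridge3 only 2 to 3 are there at a start; the rules pass over those that are not, and their reading is None.
Of leftover1, leftover2, leftover3 only 1 to 1 are there at a start; the rules pass over those that are not, and their reading is None.
At some moment in a run one of cartridge1, cartridge2, cartridge3 may be knocked a few centimetres aside while the robot is not near it.
It also fails if it takes over 200 s, if anything falls off the work surface, if the arm or the gripper's body presses on something with over 40 N, if the wrist force passes 120 N, or if a joint passes its speed limit or range.

## Working session

There is one attempt and no reset: what is moved stays moved. The work goes in short steps, Python scripts to look and compute and a tool call to move; the robot and the scene stay as the last step left them, time stands still between calls to the robot, and variables do not carry over. Pictures are saved under pics/ and viewed, at most 14 in all, crops included, and the job is handed in when it is done.

Besides the shell and the picture viewer there is one more tool, called after "Call:" as name([rows], argument=value, ...), one row to a line, values as JSON. step_arm: Moves the arm, as the interface text tells. Its arguments: {"type":"object","properties":{"moves":{"type":"array","items":{"type":"object","properties":{"rx":{"type":"number"},"ry":{"type":"number"},"rz":{"type":"number"},"dx":{"type":"number"},"dy":{"type":"number"},"dz":{"type":"number"},"gripper":{"type":"number"}}}},"grip_force":{"type":"number"}},"required":["moves"]}

```bash
mkdir -p pics; python3 - <<'E'
from bench import r
import cv2
o=r.get_obs()
print({k:o[k] for k in('clock','tcp_pos','orientation','contact_force','grip_width')},r.tcp_to_tips)
for n in('scene','top'):
    cv2.imwrite(f'pics/{n}0.png',r.grab_frame(n)); print(n,r.camera_info(n))
E
```

```text
{'clock': 0.0, 'tcp_pos': array([ 0.26683159, -0.61941138,  0.25232297]), 'orientation': array([-3.07510582e+00, -6.34308653e-01,  8.27812601e-04]), 'contact_force': array([0.35181655, 0.269445  , 0.26089185]), 'grip_width': 0.08549200546044598} 0.022
scene {'mtx': array([[476.91159989,   0.        , 259.46285819],
       [  0.        , 476.91159989, 183.47386225],
       [  0.        ,   0.        ,   1.        ]]), 'rvec': array([ 1.06615415, -2.20174594,  1.23132339]), 'tvec': array([0.3607418 , 0.28858793, 1.47016293])}
top {'mtx': array([[426.65248392,   0.        , 254.1932763 ],
       [  0.        , 426.65248392, 192.22847596],
       [  0.        ,   0.        ,   1.        ]]), 'rvec': array([ 2.12151945, -2.13100665,  0.21494901]), 'tvec': array([0.0057341 , 0.56407276, 1.22483814])}
```

View pics/scene0.png

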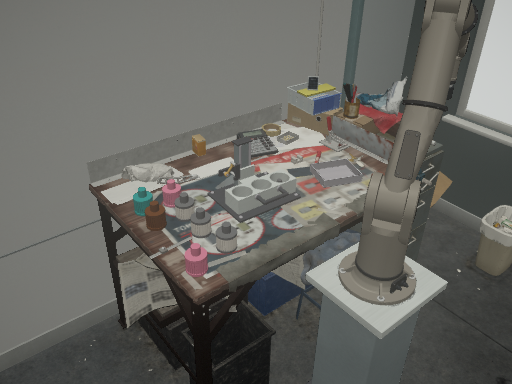

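View pics/top0.png

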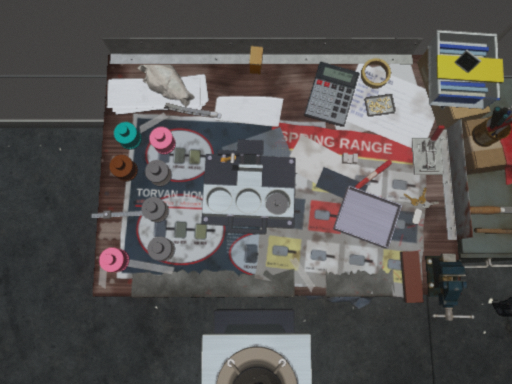

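The scene view shows three white/grey cartridges at about (184,207), (201,221) and (226,237). There are decoys too: pink (172,193) and (196,260), turquoise (143,203), brown (155,215). In the top view the cartridges are at (157,170), (153,208), (160,248), the wells at (220/249/278, 201) and the tray at (367,216).

```bash
cat > h.py <<'E'
import cv2, numpy as np
from bench import r
def cam(n):
    c=r.camera_info(n); R=cv2.Rodrigues(c['rvec'])[0]; return c['mtx'],R,np.asarray(c['tvec'])
def ray(n,uv,z):
    K,R,t=cam(n); d=R.T@np.linalg.solve(K,[uv[0],uv[1],1]); o=-R.T@t
    return o+d*(z-o[2])/d[2]
def proj(n,p):
    K,R,t=cam(n); q=K@(R@np.asarray(p)+t); return q[:2]/q[2]
E
python3 - <<'E'
from h import *
im=cv2.imread('pics/top0.png')
for u in [(157,170),(153,208),(160,248)]: print('cart',ray('top',u,.095).round(3))
for u in [(220,201),(249,201),(278,201)]: print('well',ray('top',u,.08).round(3))
print('tray',ray('top',(367,216),.02).round(3))
print('corners block',[ray('top',u,.08).round(3) for u in[(203,185),(295,185),(295,216),(203,216)]])
a=cv2.resize(im[140:270,90:310],None,fx=3.6,fy=3.6,interpolation=cv2.INTER_CUBIC); cv2.imwrite('pics/c1.png',a)
s=cv2.imread('pics/scene0.png'); cv2.imwrite('pics/c2.png',cv2.resize(s[120:280,130:350],None,fx=3.6,fy=3.6,interpolation=cv2.INTER_CUBIC))
E
```

```text
cart [0.623 0.287 0.095]
cart [0.511 0.295 0.095]
cart [0.397 0.27  0.095]
well [0.533 0.104 0.08 ]
well [0.533 0.019 0.08 ]
well [ 0.533 -0.066  0.08 ]
tray [ 0.496 -0.341  0.02 ]
corners block [array([0.581, 0.154, 0.08 ]), array([ 0.58 , -0.117,  0.08 ]), array([ 0.488, -0.115,  0.08 ]), array([0.489, 0.152, 0.08 ])]
```

View pics/c1.png

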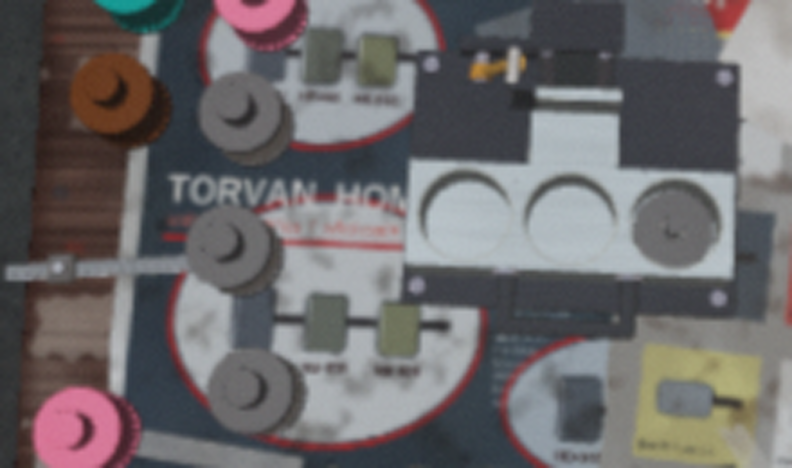

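View pics/c2.png

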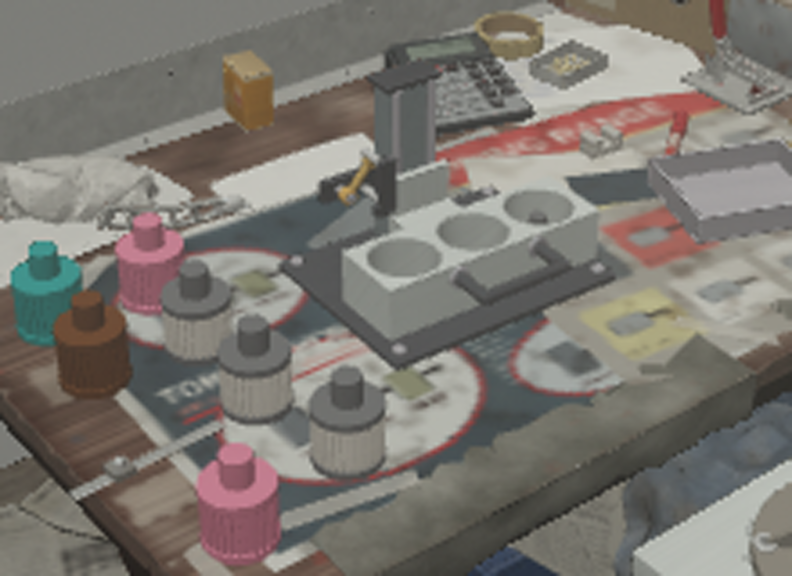

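The crops show the leftover with its stump in the right-hand (-y) well, c1 (676,225). The other two wells are empty. The three grey cartridges are at c1 (239,108), (228,242), (243,388); the pink, brown and turquoise ones are decoys. The slide gauge at c1 (100,265) touches close to the middle cartridge. Next I refine the positions.

```bash
python3 - <<'E'
from h import *
im=cv2.imread('pics/top0.png'); F=6
def up(x0,y0,x1,y1): return cv2.resize(im[y0:y1,x0:x1],None,fx=F,fy=F,interpolation=cv2.INTER_CUBIC)
px=lambda p,x0,y0:((p[0]+.5)/F-.5+x0,(p[1]+.5)/F-.5+y0)
# wells
g=cv2.GaussianBlur(cv2.cvtColor(up(195,180,305,225),6),(0,0),3)
c=cv2.HoughCircles(g,cv2.HOUGH_GRADIENT_ALT,1.5,100,param1=100,param2=.5,minRadius=70,maxRadius=100)
if c is not None:
  for x,y,rr in c[0]: print('wellH',px((x,y),195,180),rr/F,ray('top',px((x,y),195,180),.08).round(4))
hsv=cv2.cvtColor(im,cv2.COLOR_BGR2HSV)
# block bright mask
m=((hsv[...,1]<45)&(hsv[...,2]>135)).astype(np.uint8); k=np.zeros_like(m);k[186:222,196:300]=1
cs,_=cv2.findContours(m&k,0,2); b=cv2.convexHull(max(cs,key=cv2.contourArea)); R=cv2.minAreaRect(b)
print('block',R,[ray('top',p,.08).round(3)[:2] for p in cv2.boxPoints(R)],ray('top',R[0],.08).round(4))
for (u,v) in [(157,170),(153,208),(158,248)]:
  for nm,z,lo,hi in(('cap',.065,70,90),('neck',.095,28,42)):
    x0,y0=u-22,v-20
    g=cv2.GaussianBlur(cv2.cvtColor(up(x0,y0,u+24,v+24),6),(0,0),2)
    c=cv2.HoughCircles(g,cv2.HOUGH_GRADIENT,1,200,param1=30,param2=8,minRadius=lo,maxRadius=hi)
    if c is not None:
      x,y,rr=c[0][0]; q=px((x,y),x0,y0); print(nm,np.round(q,1),rr/F,ray('top',q,z).round(4))
# leftover stump + tray
t=((hsv[...,1]<60)&(hsv[...,2]>120)).astype(np.uint8);k=np.zeros_like(t);k[180:250,325:405]=1
cs,_=cv2.findContours(t&k,0,2);R=cv2.minAreaRect(max(cs,key=cv2.contourArea));print('tray',R,ray('top',R[0],.0).round(3))
print('stump',ray('top',(90+672/3.6,140+226/3.6),.068))
# scene check neck tops (c2 coords)
for p in[(194,268),(252,323),(347,376)]: print('scene neck',ray('scene',(130+p[0]/3.6,120+p[1]/3.6),.095).round(4))
for p in[(403,257),(473,231),(539,207)]: print('scene well',ray('scene',(130+p[0]/3.6,120+p[1]/3.6),.08).round(4))
E
```

```text
wellH (np.float32(277.58334), np.float32(201.58333)) 12.398483 [ 0.531  -0.0647  0.08  ]
wellH (np.float32(247.58333), np.float32(203.33333)) 12.654938 [0.5261 0.023  0.08  ]
block ((244.5, 203.5), (35.0, 97.0), 90.0) [array([0.578, 0.174]), array([ 0.577, -0.111]), array([ 0.474, -0.109]), array([0.475, 0.172])] [0.5256 0.032  0.08  ]
cap [155.8 169.3] 11.95 [0.6328 0.2975 0.065 ]
neck [155.5 169.5] 5.4500003 [0.6248 0.2917 0.095 ]
cap [152.3 207. ] 11.933333 [0.5187 0.3034 0.065 ]
neck [145.2 193.3] 5.3166666 [0.554  0.3188 0.095 ]
cap [158.2 247.5] 12.233334 [0.4001 0.2819 0.065 ]
neck [157.5 247.8] 6.2166667 [0.3973 0.2774 0.095 ]
tray ((366.4305114746094, 217.47439575195312), (54.572059631347656, 41.58341598510742), 20.2248592376709) [ 0.494 -0.345  0.   ]
stump [ 0.52943837 -0.06277061  0.068     ]
scene neck [0.6263 0.2994 0.095 ]
scene neck [0.5148 0.3051 0.095 ]
scene neck [0.3955 0.2826 0.095 ]
scene well [0.5379 0.1122 0.08  ]
scene well [0.5334 0.0255 0.08  ]
scene well [ 0.5282 -0.0598  0.08  ]
```

```bash
cat > ov.py <<'E'
from h import *
def overlay(n,im,circs,box,F,out):
    x0,y0,x1,y1=box; a=cv2.resize(im[y0:y1,x0:x1],None,fx=F,fy=F,interpolation=cv2.INTER_CUBIC)
    for x,y,z,R,col in circs:
        th=np.linspace(0,2*np.pi,60)
        P=np.array([proj(n,(x+R*np.cos(t),y+R*np.sin(t),z)) for t in th])
        P=((P-[x0,y0]+.5)*F-.5).round().astype(int)
        cv2.polylines(a,[P.reshape(-1,1,2)],True,col,1)
    cv2.imwrite(out,a); return a
E
cat > m.py <<'E'
from ov import *
S=np.array([.533,.024]); yaw=-.04
C=[(.626,.296),(.515,.303),(.397,.281)]
ax=np.array([-np.sin(yaw),np.cos(yaw)])
ci=[]
for i in(-1,0,1): w=S+i*.086*ax; ci.append((*w,.08,.037,(0,0,255))); ci.append((*w,.03,.037,(255,0,255)))
w=S-.086*ax; ci.append((*w,.068,.009,(0,255,255)))
for c in C: ci+=[(*c,.065,.035,(0,0,255)),(*c,.095,.015,(0,255,0))]
a=overlay('top',cv2.imread('pics/top0.png'),ci,(135,150,300,265),4.8,'pics/a.png')
b=overlay('scene',cv2.imread('pics/scene0.png'),ci,(165,160,305,260),5.5,'pics/b.png')
E
python3 m.py
```

```text
(no output)
```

View pics/a.png

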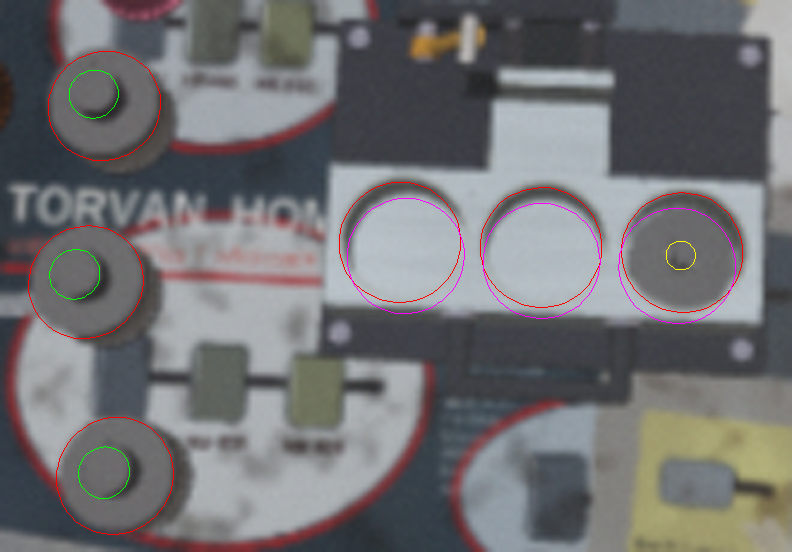

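View pics/b.png

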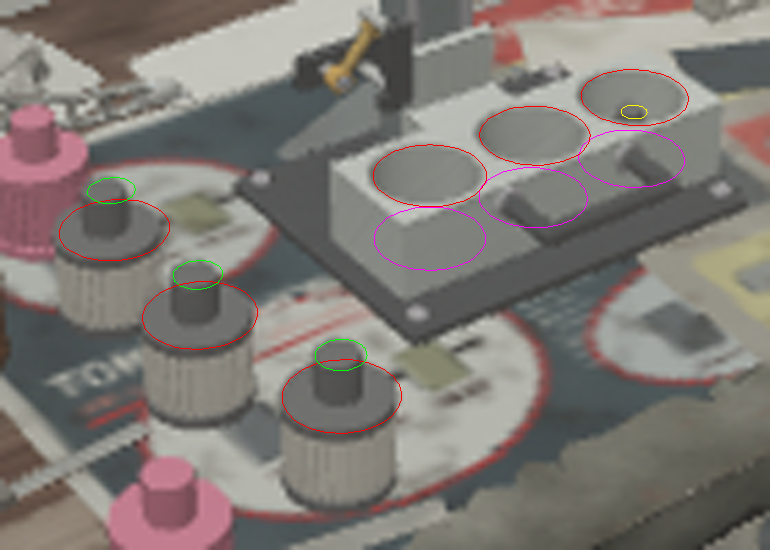

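The overlays match in both views: stand at about (0.533, 0.024) with yaw -0.04, leftover in well1, cartridges at (0.626,0.296), (0.515,0.303), (0.397,0.281). First move: turn the tool so it closes along stand x, then hover over well1.

Call:
step_arm([
  {"rz":-9.2},
  {"rz":-9.2},
  {"rz":-9.2},
  {"rz":-9.2},
  {"rz":-9.2},
  {"rz":-9.2},
  {"rz":-9.2,"gripper":-0.2},
  {"dx":56,"dy":24},
  {"dx":56,"dy":24},
  {"dx":56,"dy":24},
  {"dx":56,"dy":24},
  {"dx":56,"dy":24},
  {"dx":56,"dy":24},
  {"dx":56,"dy":24},
  {"dx":56,"dy":24},
  {"dx":56,"dy":24},
  {"dx":56,"dy":24},
  {},
  {},
])

```text
invalid input at $.moves[0]: expected keys rx, ry, rz, dx, dy, dz, gripper
```

Call:
step_arm([
  {"rx":0,"ry":0,"rz":-9.2,"dx":0,"dy":0,"dz":0,"gripper":-0.2},
  {"rx":0,"ry":0,"rz":-9.2,"dx":0,"dy":0,"dz":0,"gripper":-0.2},
  {"rx":0,"ry":0,"rz":-9.2,"dx":0,"dy":0,"dz":0,"gripper":-0.2},
  {"rx":0,"ry":0,"rz":-9.2,"dx":0,"dy":0,"dz":0,"gripper":-0.2},
  {"rx":0,"ry":0,"rz":-9.2,"dx":0,"dy":0,"dz":0,"gripper":-0.2},
  {"rx":0,"ry":0,"rz":-9.2,"dx":0,"dy":0,"dz":0,"gripper":-0.2},
  {"rx":0,"ry":0,"rz":-9.2,"dx":0,"dy":0,"dz":0,"gripper":-0.2},
  {"rx":0,"ry":0,"rz":0,"dx":56,"dy":24,"dz":0,"gripper":-0.2},
  {"rx":0,"ry":0,"rz":0,"dx":56,"dy":24,"dz":0,"gripper":-0.2},
  {"rx":0,"ry":0,"rz":0,"dx":56,"dy":24,"dz":0,"gripper":-0.2},
  {"rx":0,"ry":0,"rz":0,"dx":56,"dy":24,"dz":0,"gripper":-0.2},
  {"rx":0,"ry":0,"rz":0,"dx":56,"dy":24,"dz":0,"gripper":-0.2},
  {"rx":0,"ry":0,"rz":0,"dx":56,"dy":24,"dz":0,"gripper":-0.2},
  {"rx":0,"ry":0,"rz":0,"dx":56,"dy":24,"dz":0,"gripper":-0.2},
  {"rx":0,"ry":0,"rz":0,"dx":56,"dy":24,"dz":0,"gripper":-0.2},
  {"rx":0,"ry":0,"rz":0,"dx":56,"dy":24,"dz":0,"gripper":-0.2},
  {"rx":0,"ry":0,"rz":0,"dx":0,"dy":0,"dz":0,"gripper":-0.2},
  {"rx":0,"ry":0,"rz":0,"dx":0,"dy":0,"dz":0,"gripper":-0.2},
], grip_force=40)

```text
clock: 2.35
tcp_pos: [0.5027, -0.1254, 0.2529]
orientation: [-2.265, -2.176, 0.001]
contact_force: [-0.6, -0.4, -0.4]
grip_width: 0.034
gripper_force: 0.0
```

```bash
cat >> h.py <<'E'
S=np.array([.533,.024]); YAW=-.04
def ex(yaw=YAW): return np.array([np.cos(yaw),np.sin(yaw)]),np.array([-np.sin(yaw),np.cos(yaw)])
def well(i): return S+(i-2)*.086*ex()[1]
def to(x,y,z,yawdeg=None):
    """tool-frame mm shift from present TCP to world (x,y,z)"""
    o=r.get_obs(); R=cv2.Rodrigues(o['orientation'])[0]
    p=R.T@(np.array([x,y,z])-o['tcp_pos'])*1e3
    print('t',round(o['clock'],2),'tcp',o['tcp_pos'].round(4),'yaw of tool y deg',round(np.degrees(np.arctan2(R[1,1],R[0,1])),2),'tilt',np.degrees(np.arccos(-R[2,2])).round(2),'F',o['contact_force'].round(1),'w',o['grip_width'].round(4),'| dxyz',p.round(1))
E
python3 -c "
from h import *
to(*well(1),.1)"
```

```text
Traceback (most recent call last):
  File "h.py", line 17, in to
    print('t',round(o['clock'],2),'tcp',o['tcp_pos'].round(4),'yaw of tool y deg',round(np.degrees(np.arctan2(R[1,1],R[0,1])),2),'tilt',np.degrees(np.arccos(-R[2,2])).round(2),'F',o['contact_force'].round(1),'w',o['grip_width'].round(4),'| dxyz',p.round(1))
                                                                                                                                                                                                                    ^^^^^^^^^^^^^^^^^^^^^
AttributeError: 'float' object has no attribute 'round'
```

```bash
sed -i "s/o\['grip_width'\].round(4)/round(o['grip_width'],4)/" h.py
python3 -c "
from h import *
to(*well(1),.1)"
```

```text
t 2.35 tcp [ 0.5027 -0.1254  0.2529] yaw of tool y deg -2.29 tilt 0.06 F [-0.6 -0.4 -0.4] w 0.034 | dxyz [ 64.6  24.5 152.9]
```

Call:
step_arm([
  {"rx":0,"ry":0,"rz":0,"dx":32.3,"dy":12.2,"dz":30,"gripper":-0.2},
  {"rx":0,"ry":0,"rz":0,"dx":32.3,"dy":12.3,"dz":40,"gripper":-0.2},
  {"rx":0,"ry":0,"rz":0,"dx":0,"dy":0,"dz":40,"gripper":-0.2},
  {"rx":0,"ry":0,"rz":0,"dx":0,"dy":0,"dz":30,"gripper":-0.2},
  {"rx":0,"ry":0,"rz":0,"dx":0,"dy":0,"dz":0,"gripper":-0.2},
])

```text
clock: 2.98
tcp_pos: [0.5279, -0.0634, 0.1112]
orientation: [-2.266, -2.171, 0.007]
contact_force: [0.4, 0.5, 0.4]
grip_width: 0.0343
gripper_force: 0.0
```

```bash
python3 - <<'E'
from ov import *
to(*well(1),.067)
s=r.grab_frame('scene');t=r.grab_frame('top')
o=r.get_obs()['tcp_pos']
a=cv2.resize(s[150:230,210:330],None,fx=4.5,fy=4.5,interpolation=2);b=cv2.resize(t[170:250,225:305],None,fx=4.5,fy=4.5,interpolation=2)
b=b[:a.shape[0]]
cv2.imwrite('pics/d1.png',cv2.resize(np.hstack([a,b]),None,fx=.88,fy=.88))
E
```

```text
t 2.98 tcp [ 0.5279 -0.0634  0.1112] yaw of tool y deg -2.45 tilt 0.31 F [0.4 0.5 0.4] w 0.0343 | dxyz [ 1.6  1.8 44.2]
```

View pics/d1.png

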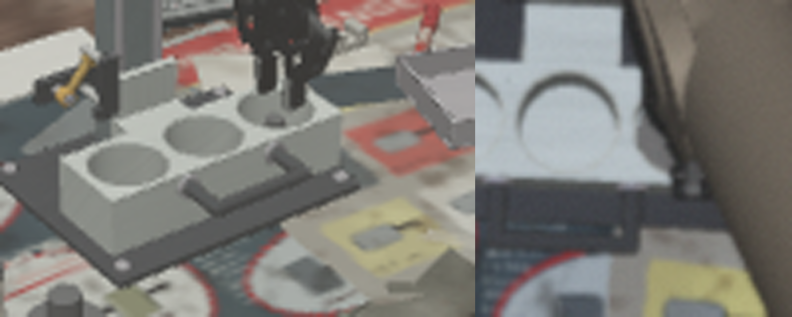

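The picture shows the fingers straddling the stump of well1, just above its mouth. Going down.

Call:
step_arm([
  {"rx":0,"ry":0,"rz":0,"dx":0,"dy":0,"dz":10,"gripper":-0.2},
  {"rx":0,"ry":0,"rz":0,"dx":0,"dy":0,"dz":10,"gripper":-0.2},
  {"rx":0,"ry":0,"rz":0,"dx":0,"dy":0,"dz":8,"gripper":-0.2},
  {"rx":0,"ry":0,"rz":0,"dx":0,"dy":0,"dz":0,"gripper":-0.2},
  {"rx":0,"ry":0,"rz":0,"dx":0,"dy":0,"dz":0,"gripper":-0.2},
])

```text
clock: 3.7
tcp_pos: [0.5303, -0.0613, 0.0854]
orientation: [2.265, 2.177, 0.0]
contact_force: [-0.2, 0.1, 0.2]
grip_width: 0.0339
gripper_force: 0.0
```

Call:
step_arm([
  {"rx":0,"ry":0,"rz":0,"dx":0,"dy":0,"dz":8,"gripper":-0.2},
  {"rx":0,"ry":0,"rz":0,"dx":0,"dy":0,"dz":8,"gripper":-0.2},
  {"rx":0,"ry":0,"rz":0,"dx":0,"dy":0,"dz":0,"gripper":-0.2},
  {"rx":0,"ry":0,"rz":0,"dx":0,"dy":0,"dz":0,"gripper":-1},
  {"rx":0,"ry":0,"rz":0,"dx":0,"dy":0,"dz":0,"gripper":-1},
  {"rx":0,"ry":0,"rz":0,"dx":0,"dy":0,"dz":0,"gripper":-1},
  {"rx":0,"ry":0,"rz":0,"dx":0,"dy":0,"dz":0,"gripper":-1},
  {"rx":0,"ry":0,"rz":0,"dx":0,"dy":0,"dz":0,"gripper":-1},
])

```text
clock: 4.7
tcp_pos: [0.5302, -0.0614, 0.0694]
orientation: [2.265, 2.176, 0.0]
contact_force: [-0.2, -0.5, -0.2]
grip_width: 0.0166
gripper_force: 39.0
```

Call:
step_arm([
  {"rx":0,"ry":0,"rz":0,"dx":0,"dy":0,"dz":-10,"gripper":-1},
  {"rx":0,"ry":0,"rz":0,"dx":0,"dy":0,"dz":-15,"gripper":-1},
  {"rx":0,"ry":0,"rz":0,"dx":0,"dy":0,"dz":-25,"gripper":-1},
  {"rx":0,"ry":0,"rz":0,"dx":0,"dy":0,"dz":-25,"gripper":-1},
  {"rx":0,"ry":0,"rz":0,"dx":0,"dy":0,"dz":-25,"gripper":-1},
  {"rx":0,"ry":0,"rz":0,"dx":0,"dy":0,"dz":0,"gripper":-1},
  {"rx":0,"ry":0,"rz":0,"dx":-47,"dy":-4,"dz":0,"gripper":-1},
  {"rx":0,"ry":0,"rz":0,"dx":-47,"dy":-4,"dz":0,"gripper":-1},
  {"rx":0,"ry":0,"rz":0,"dx":-47,"dy":-4,"dz":0,"gripper":-1},
  {"rx":0,"ry":0,"rz":0,"dx":-47,"dy":-4,"dz":0,"gripper":-1},
  {"rx":0,"ry":0,"rz":0,"dx":-47,"dy":-4,"dz":0,"gripper":-1},
  {"rx":0,"ry":0,"rz":0,"dx":-47,"dy":-4,"dz":0,"gripper":-1},
  {"rx":0,"ry":0,"rz":0,"dx":0,"dy":0,"dz":0,"gripper":-1},
  {"rx":0,"ry":0,"rz":0,"dx":0,"dy":0,"dz":0,"gripper":-1},
])

```text
clock: 6.45
tcp_pos: [0.4946, -0.3415, 0.1687]
orientation: [-2.264, -2.176, -0.0]
contact_force: [0.6, -0.4, -0.2]
grip_width: 0.0163
gripper_force: 39.1
```

```bash
python3 - <<'E'
from ov import *
to(.495,-.343,.046)
s=r.grab_frame('scene');t=r.grab_frame('top')
a=cv2.resize(s[130:220,260:380],None,fx=3.3,fy=3.3,interpolation=2);b=cv2.resize(t[160:250,285:405],None,fx=3.3,fy=3.3,interpolation=2)
cv2.imwrite('pics/d2.png',np.hstack([a,b]))
E
```

```text
t 6.45 tcp [ 0.4946 -0.3415  0.1687] yaw of tool y deg -2.29 tilt 0.08 F [ 0.6 -0.4 -0.2] w 0.0163 | dxyz [ -1.7   0.6 122.7]
```

View pics/d2.png

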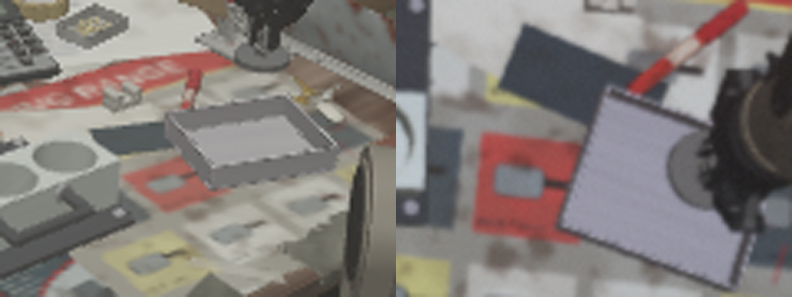

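The leftover is held and hangs above the tray; the offset in the top view is parallax. Lower and release.

Call:
step_arm([
  {"rx":0,"ry":0,"rz":0,"dx":0,"dy":0,"dz":40,"gripper":-1},
  {"rx":0,"ry":0,"rz":0,"dx":0,"dy":0,"dz":40,"gripper":-1},
  {"rx":0,"ry":0,"rz":0,"dx":0,"dy":0,"dz":25,"gripper":-1},
  {"rx":0,"ry":0,"rz":0,"dx":0,"dy":0,"dz":12,"gripper":-1},
  {"rx":0,"ry":0,"rz":0,"dx":0,"dy":0,"dz":5,"gripper":-1},
  {"rx":0,"ry":0,"rz":0,"dx":0,"dy":0,"dz":0,"gripper":-1},
  {"rx":0,"ry":0,"rz":0,"dx":0,"dy":0,"dz":0,"gripper":-1},
])

```text
clock: 7.42
tcp_pos: [0.4955, -0.3426, 0.0483]
orientation: [2.264, 2.175, 0.001]
contact_force: [0.1, 0.2, -0.6]
grip_width: 0.0162
gripper_force: 39.1
```

Call:
step_arm([
  {"rx":0,"ry":0,"rz":0,"dx":0,"dy":0,"dz":4,"gripper":-1},
  {"rx":0,"ry":0,"rz":0,"dx":0,"dy":0,"dz":0,"gripper":-0.2},
  {"rx":0,"ry":0,"rz":0,"dx":0,"dy":0,"dz":0,"gripper":-0.2},
  {"rx":0,"ry":0,"rz":0,"dx":0,"dy":0,"dz":0,"gripper":-0.2},
  {"rx":0,"ry":0,"rz":0,"dx":0,"dy":0,"dz":0,"gripper":-0.2},
  {"rx":0,"ry":0,"rz":0,"dx":0,"dy":0,"dz":-25,"gripper":-0.2},
  {"rx":0,"ry":0,"rz":0,"dx":0,"dy":0,"dz":-40,"gripper":-0.2},
  {"rx":0,"ry":0,"rz":0,"dx":0,"dy":0,"dz":-50,"gripper":-0.2},
  {"rx":0,"ry":0,"rz":0,"dx":0,"dy":0,"dz":-50,"gripper":-0.2},
  {"rx":0,"ry":0,"rz":0,"dx":0,"dy":0,"dz":-40,"gripper":-0.2},
])

```text
clock: 8.68
tcp_pos: [0.4952, -0.3423, 0.2507]
orientation: [2.264, 2.175, 0.001]
contact_force: [-0.5, -0.3, -1.2]
grip_width: 0.0341
gripper_force: 0.0
```

```bash
python3 - <<'E'
from ov import *
to(*well(1),.11)
s=r.grab_frame('scene');t=r.grab_frame('top');cv2.imwrite('pics/s3.png',s);cv2.imwrite('pics/t3.png',t)
for n,f,a,b in(('top',t,cv2.imread('pics/top0.png'),(125,150,185,275)),('scene',s,cv2.imread('pics/scene0.png'),(165,185,245,260))):
    x0,y0,x1,y1=b; d=cv2.absdiff(f,a)[y0:y1,x0:x1].max(2); print(n,'cart diff px',(d>40).sum())
a=cv2.resize(s[130:220,260:380],None,fx=3,fy=3);cv2.imwrite('pics/d3.png',a)
E
```

```text
t 8.68 tcp [ 0.4952 -0.3423  0.2507] yaw of tool y deg -2.29 tilt 0.1 F [-0.5 -0.3 -1.2] w 0.0341 | dxyz [281.6  22.9 140.5]
top cart diff px 0
scene cart diff px 0
```

View pics/d3.png

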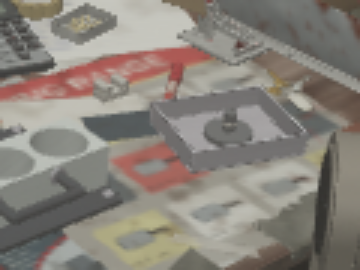

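Leftover is in the tray at d3 (230,130) and the cartridges haven't moved. On to the nearest cartridge (0.397,0.281).

Call:
step_arm([
  {"rx":0,"ry":0,"rz":0,"dx":51.6,"dy":10,"dz":0,"gripper":0.4},
  {"rx":0,"ry":0,"rz":0,"dx":51.6,"dy":10,"dz":0,"gripper":0.4},
  {"rx":0,"ry":0,"rz":0,"dx":51.6,"dy":10,"dz":0,"gripper":0.4},
  {"rx":0,"ry":0,"rz":0,"dx":51.6,"dy":10,"dz":0,"gripper":0.4},
  {"rx":0,"ry":0,"rz":0,"dx":51.6,"dy":10,"dz":0,"gripper":0.4},
  {"rx":0,"ry":0,"rz":0,"dx":51.6,"dy":10,"dz":0,"gripper":0.4},
  {"rx":0,"ry":0,"rz":0,"dx":51.6,"dy":-30.5,"dz":0,"gripper":0.4},
  {"rx":0,"ry":0,"rz":0,"dx":51.6,"dy":-30.5,"dz":0,"gripper":0.4},
  {"rx":0,"ry":0,"rz":0,"dx":51.6,"dy":-30.5,"dz":0,"gripper":0.4},
  {"rx":0,"ry":0,"rz":0,"dx":51.6,"dy":-30.5,"dz":0,"gripper":0.4},
  {"rx":0,"ry":0,"rz":0,"dx":51.6,"dy":-30.5,"dz":0,"gripper":0.4},
  {"rx":0,"ry":0,"rz":0,"dx":51.6,"dy":-30.5,"dz":0,"gripper":0.4},
  {"rx":0,"ry":0,"rz":0,"dx":0,"dy":0,"dz":0,"gripper":0.4},
  {"rx":0,"ry":0,"rz":0,"dx":0,"dy":0,"dz":0,"gripper":0.4},
])

```text
clock: 10.52
tcp_pos: [0.3967, 0.2808, 0.2477]
orientation: [2.265, 2.177, -0.002]
contact_force: [0.8, 0.2, 0.1]
grip_width: 0.0598
gripper_force: 0.0
```

```bash
python3 - <<'E'
from h import *
to(.397,.281,.091)
E
```

```text
t 10.53 tcp [0.3967 0.2808 0.2477] yaw of tool y deg -2.27 tilt 0.06 F [0.8 0.2 0.1] w 0.0598 | dxyz [  0.4   0.3 156.7]
```

Call:
step_arm([
  {"rx":0,"ry":0,"rz":0,"dx":0,"dy":0,"dz":45,"gripper":0.4},
  {"rx":0,"ry":0,"rz":0,"dx":0,"dy":0,"dz":45,"gripper":0.4},
  {"rx":0,"ry":0,"rz":0,"dx":0,"dy":0,"dz":30,"gripper":0.4},
  {"rx":0,"ry":0,"rz":0,"dx":0,"dy":0,"dz":20,"gripper":0.4},
  {"rx":0,"ry":0,"rz":0,"dx":0,"dy":0,"dz":10,"gripper":0.4},
  {"rx":0,"ry":0,"rz":0,"dx":0,"dy":0,"dz":6,"gripper":0.4},
  {"rx":0,"ry":0,"rz":0,"dx":0,"dy":0,"dz":0,"gripper":0.4},
  {"rx":0,"ry":0,"rz":0,"dx":0,"dy":0,"dz":0,"gripper":0.4},
])

```text
clock: 11.52
tcp_pos: [0.3972, 0.2816, 0.093]
orientation: [2.265, 2.176, 0.002]
contact_force: [0.0, 1.5, 0.5]
grip_width: 0.0598
gripper_force: 0.0
```

```bash
python3 - <<'E'
from h import *
to(.397,.281,.091)
s=r.grab_frame('scene');t=r.grab_frame('top')
a=cv2.resize(s[190:260,180:270],None,fx=4.4,fy=4.4,interpolation=2);b=cv2.resize(t[210:280,115:205],None,fx=4.4,fy=4.4,interpolation=2)
cv2.imwrite('pics/d4.png',np.hstack([a,b]))
E
```

```text
t 11.53 tcp [0.3972 0.2816 0.093 ] yaw of tool y deg -2.31 tilt 0.07 F [0.  1.5 0.5] w 0.0598 | dxyz [-0.6 -0.2  2. ]
```

View pics/d4.png

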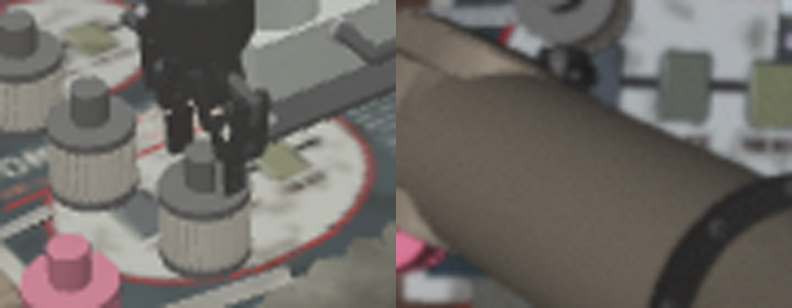

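The fingers straddle the neck at d4 (205,165). Close, lift and carry to well1.

Call:
step_arm([
  {"rx":0,"ry":0,"rz":0,"dx":0,"dy":0,"dz":0,"gripper":-1},
  {"rx":0,"ry":0,"rz":0,"dx":0,"dy":0,"dz":0,"gripper":-1},
  {"rx":0,"ry":0,"rz":0,"dx":0,"dy":0,"dz":0,"gripper":-1},
  {"rx":0,"ry":0,"rz":0,"dx":0,"dy":0,"dz":0,"gripper":-1},
  {"rx":0,"ry":0,"rz":0,"dx":0,"dy":0,"dz":0,"gripper":-1},
  {"rx":0,"ry":0,"rz":0,"dx":0,"dy":0,"dz":-20,"gripper":-1},
  {"rx":0,"ry":0,"rz":0,"dx":0,"dy":0,"dz":-40,"gripper":-1},
  {"rx":0,"ry":0,"rz":0,"dx":0,"dy":0,"dz":-50,"gripper":-1},
  {"rx":0,"ry":0,"rz":0,"dx":0,"dy":0,"dz":-40,"gripper":-1},
  {"rx":0,"ry":0,"rz":0,"dx":-48.3,"dy":20.9,"dz":0,"gripper":-1},
  {"rx":0,"ry":0,"rz":0,"dx":-48.3,"dy":20.9,"dz":0,"gripper":-1},
  {"rx":0,"ry":0,"rz":0,"dx":-48.3,"dy":20.9,"dz":0,"gripper":-1},
  {"rx":0,"ry":0,"rz":0,"dx":-48.3,"dy":20.9,"dz":0,"gripper":-1},
  {"rx":0,"ry":0,"rz":0,"dx":-48.3,"dy":20.9,"dz":0,"gripper":-1},
  {"rx":0,"ry":0,"rz":0,"dx":-48.3,"dy":20.9,"dz":0,"gripper":-1},
  {"rx":0,"ry":0,"rz":0,"dx":-48.3,"dy":20.9,"dz":0,"gripper":-1},
  {"rx":0,"ry":0,"rz":0,"dx":0,"dy":0,"dz":0,"gripper":-1},
  {"rx":0,"ry":0,"rz":0,"dx":0,"dy":0,"dz":0,"gripper":-1},
])

```text
clock: 13.88
tcp_pos: [0.5288, -0.0617, 0.2416]
orientation: [-2.264, -2.175, 0.001]
contact_force: [0.6, 0.8, -0.7]
grip_width: 0.0288
gripper_force: 39.8
```

```bash
python3 - <<'E'
from h import *
to(*well(1),.173)
E
```

```text
t 13.88 tcp [ 0.5288 -0.0617  0.2416] yaw of tool y deg -2.29 tilt 0.1 F [ 0.6  0.8 -0.7] w 0.0288 | dxyz [-0.2  0.9 68.6]
```

Call:
step_arm([
  {"rx":0,"ry":0,"rz":0,"dx":0,"dy":0.5,"dz":30,"gripper":-1},
  {"rx":0,"ry":0,"rz":0,"dx":0,"dy":0,"dz":25,"gripper":-1},
  {"rx":0,"ry":0,"rz":0,"dx":0,"dy":0,"dz":8,"gripper":-1},
  {"rx":0,"ry":0,"rz":0,"dx":0,"dy":0,"dz":4,"gripper":-1},
  {"rx":0,"ry":0,"rz":0,"dx":0,"dy":0,"dz":4,"gripper":-1},
  {"rx":0,"ry":0,"rz":0,"dx":0,"dy":0,"dz":0,"gripper":-1},
  {"rx":0,"ry":0,"rz":0,"dx":0,"dy":0,"dz":0,"gripper":-1},
])

```text
clock: 14.75
tcp_pos: [0.5302, -0.0623, 0.1718]
orientation: [2.265, 2.176, 0.001]
contact_force: [-0.0, 0.2, -1.4]
grip_width: 0.0281
gripper_force: 39.9
```

Call:
step_arm([
  {"rx":0,"ry":0,"rz":0,"dx":0,"dy":0,"dz":2,"gripper":-1},
  {"rx":0,"ry":0,"rz":0,"dx":0,"dy":0,"dz":2,"gripper":-1},
  {"rx":0,"ry":0,"rz":0,"dx":0,"dy":0,"dz":2,"gripper":-1},
  {"rx":0,"ry":0,"rz":0,"dx":0,"dy":0,"dz":0,"gripper":-1},
  {"rx":0,"ry":0,"rz":0,"dx":0,"dy":0,"dz":0,"gripper":-1},
])

```text
clock: 15.38
tcp_pos: [0.5299, -0.0623, 0.1653]
orientation: [2.265, 2.177, 0.0]
contact_force: [0.4, 0.6, -1.8]
grip_width: 0.0288
gripper_force: 39.9
```

No resistance 7 mm below the mouth, so it has entered. Going on down.

Call:
step_arm([
  {"rx":0,"ry":0,"rz":0,"dx":0,"dy":0,"dz":7,"gripper":-1},
  {"rx":0,"ry":0,"rz":0,"dx":0,"dy":0,"dz":7,"gripper":-1},
  {"rx":0,"ry":0,"rz":0,"dx":0,"dy":0,"dz":7,"gripper":-1},
  {"rx":0,"ry":0,"rz":0,"dx":0,"dy":0,"dz":7,"gripper":-1},
  {"rx":0,"ry":0,"rz":0,"dx":0,"dy":0,"dz":7,"gripper":-1},
  {"rx":0,"ry":0,"rz":0,"dx":0,"dy":0,"dz":4,"gripper":-1},
  {"rx":0,"ry":0,"rz":0,"dx":0,"dy":0,"dz":0,"gripper":-1},
  {"rx":0,"ry":0,"rz":0,"dx":0,"dy":0,"dz":0,"gripper":-1},
])

```text
clock: 16.38
tcp_pos: [0.5301, -0.0623, 0.1265]
orientation: [2.265, 2.176, 0.0]
contact_force: [1.2, -0.1, -0.9]
grip_width: 0.0284
gripper_force: 39.9
```

Call:
step_arm([
  {"rx":0,"ry":0,"rz":0,"dx":0,"dy":0,"dz":2,"gripper":-1},
  {"rx":0,"ry":0,"rz":0,"dx":0,"dy":0,"dz":0,"gripper":-1},
  {"rx":0,"ry":0,"rz":0,"dx":0,"dy":0,"dz":0,"gripper":0.4},
  {"rx":0,"ry":0,"rz":0,"dx":0,"dy":0,"dz":0,"gripper":0.4},
  {"rx":0,"ry":0,"rz":0,"dx":0,"dy":0,"dz":0,"gripper":0.4},
  {"rx":0,"ry":0,"rz":0,"dx":0,"dy":0,"dz":0,"gripper":0.4},
  {"rx":0,"ry":0,"rz":0,"dx":0,"dy":0,"dz":-20,"gripper":0.4},
  {"rx":0,"ry":0,"rz":0,"dx":0,"dy":0,"dz":-50,"gripper":0.4},
  {"rx":0,"ry":0,"rz":0,"dx":0,"dy":0,"dz":-50,"gripper":0.4},
  {"rx":0,"ry":0,"rz":0,"dx":52,"dy":-4.2,"dz":0,"gripper":0.4},
  {"rx":0,"ry":0,"rz":0,"dx":52,"dy":-4.2,"dz":0,"gripper":0.4},
  {"rx":0,"ry":0,"rz":0,"dx":52,"dy":-4.2,"dz":0,"gripper":0.4},
  {"rx":0,"ry":0,"rz":0,"dx":52,"dy":-4.2,"dz":0,"gripper":0.4},
  {"rx":0,"ry":0,"rz":0,"dx":52,"dy":-4.2,"dz":0,"gripper":0.4},
  {"rx":0,"ry":0,"rz":0,"dx":52,"dy":-4.2,"dz":0,"gripper":0.4},
  {"rx":0,"ry":0,"rz":0,"dx":52,"dy":-4.2,"dz":0,"gripper":0.4},
  {"rx":0,"ry":0,"rz":0,"dx":0,"dy":0,"dz":0,"gripper":0.4},
  {"rx":0,"ry":0,"rz":0,"dx":0,"dy":0,"dz":0,"gripper":0.4},
])

```text
clock: 18.62
tcp_pos: [0.5151, 0.3021, 0.244]
orientation: [2.265, 2.177, -0.001]
contact_force: [0.4, -0.2, -0.9]
grip_width: 0.0596
gripper_force: 0.0
```

```bash
python3 - <<'E'
from ov import *
to(.515,.303,.093)
s=r.grab_frame('scene')
w=well(1)
ci=[(*w,.095,.035,(0,0,255)),(*w,.125,.015,(0,255,0))]
for c in [(.626,.296),(.515,.303)]: ci+=[(*c,.065,.035,(0,0,255)),(*c,.095,.015,(0,255,0))]
overlay('scene',s,ci,(165,150,305,260),5.5,'pics/d5.png')
E
```

```text
t 18.62 tcp [0.5151 0.3021 0.244 ] yaw of tool y deg -2.28 tilt 0.05 F [ 0.4 -0.2 -0.9] w 0.0596 | dxyz [ 1.00e+00 -1.00e-01  1.51e+02]
```

View pics/d5.png

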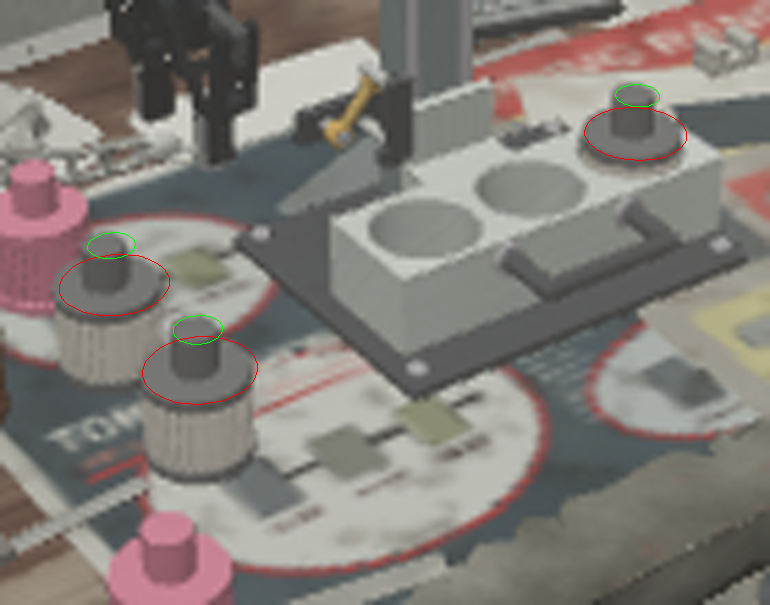

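First cartridge is home in well1: the cap and neck circles match at (635,133). The other two are still where measured. Descend on cartridge at (0.515,0.303).

Call:
step_arm([
  {"rx":0,"ry":0,"rz":0,"dx":0.5,"dy":0,"dz":45,"gripper":0.4},
  {"rx":0,"ry":0,"rz":0,"dx":0,"dy":0,"dz":45,"gripper":0.4},
  {"rx":0,"ry":0,"rz":0,"dx":0,"dy":0,"dz":30,"gripper":0.4},
  {"rx":0,"ry":0,"rz":0,"dx":0,"dy":0,"dz":20,"gripper":0.4},
  {"rx":0,"ry":0,"rz":0,"dx":0,"dy":0,"dz":10,"gripper":0.4},
  {"rx":0,"ry":0,"rz":0,"dx":0,"dy":0,"dz":0,"gripper":0.4},
  {"rx":0,"ry":0,"rz":0,"dx":0,"dy":0,"dz":0,"gripper":0.4},
  {"rx":0,"ry":0,"rz":0,"dx":0,"dy":0,"dz":0,"gripper":-1},
  {"rx":0,"ry":0,"rz":0,"dx":0,"dy":0,"dz":0,"gripper":-1},
  {"rx":0,"ry":0,"rz":0,"dx":0,"dy":0,"dz":0,"gripper":-1},
  {"rx":0,"ry":0,"rz":0,"dx":0,"dy":0,"dz":0,"gripper":-1},
  {"rx":0,"ry":0,"rz":0,"dx":0,"dy":0,"dz":0,"gripper":-1},
])

```text
clock: 20.18
tcp_pos: [0.5157, 0.3034, 0.0951]
orientation: [2.265, 2.176, 0.002]
contact_force: [-0.1, -0.4, 6.3]
grip_width: 0.0286
gripper_force: 39.6
```

Call:
step_arm([
  {"rx":0,"ry":0,"rz":0,"dx":0,"dy":0,"dz":-20,"gripper":-1},
  {"rx":0,"ry":0,"rz":0,"dx":0,"dy":0,"dz":-40,"gripper":-1},
  {"rx":0,"ry":0,"rz":0,"dx":0,"dy":0,"dz":-50,"gripper":-1},
  {"rx":0,"ry":0,"rz":0,"dx":0,"dy":0,"dz":-40,"gripper":-1},
  {"rx":0,"ry":0,"rz":0,"dx":-46.4,"dy":4.7,"dz":0,"gripper":-1},
  {"rx":0,"ry":0,"rz":0,"dx":-46.4,"dy":4.7,"dz":0,"gripper":-1},
  {"rx":0,"ry":0,"rz":0,"dx":-46.4,"dy":4.8,"dz":0,"gripper":-1},
  {"rx":0,"ry":0,"rz":0,"dx":-46.4,"dy":4.8,"dz":0,"gripper":-1},
  {"rx":0,"ry":0,"rz":0,"dx":-46.4,"dy":4.8,"dz":0,"gripper":-1},
  {"rx":0,"ry":0,"rz":0,"dx":-46.4,"dy":4.8,"dz":0,"gripper":-1},
  {"rx":0,"ry":0,"rz":0,"dx":0,"dy":0,"dz":0,"gripper":-1},
  {"rx":0,"ry":0,"rz":0,"dx":0,"dy":0,"dz":0,"gripper":-1},
  {"rx":0,"ry":0,"rz":0,"dx":0,"dy":0,"dz":30,"gripper":-1},
  {"rx":0,"ry":0,"rz":0,"dx":0,"dy":0,"dz":20,"gripper":-1},
  {"rx":0,"ry":0,"rz":0,"dx":0,"dy":0,"dz":10,"gripper":-1},
  {"rx":0,"ry":0,"rz":0,"dx":0,"dy":0,"dz":0,"gripper":-1},
  {"rx":0,"ry":0,"rz":0,"dx":0,"dy":0,"dz":0,"gripper":-1},
])

```text
clock: 22.3
tcp_pos: [0.5331, 0.0244, 0.1852]
orientation: [2.264, 2.177, 0.002]
contact_force: [0.0, 1.1, -1.4]
grip_width: 0.0285
gripper_force: 39.9
```

```bash
python3 - <<'E'
from h import *
to(*well(2),.167)
s=r.grab_frame('scene')
print('diff cart1',(cv2.absdiff(s,cv2.imread('pics/scene0.png'))[185:220,165:196].max(2)>40).sum())
E
```

```text
t 22.3 tcp [0.5331 0.0244 0.1852] yaw of tool y deg -2.25 tilt 0.08 F [ 0.   1.1 -1.4] w 0.0285 | dxyz [-0.4 -0.1 18.2]
diff cart1 3
```

Call:
step_arm([
  {"rx":0,"ry":0,"rz":0,"dx":0,"dy":0,"dz":8,"gripper":-1},
  {"rx":0,"ry":0,"rz":0,"dx":0,"dy":0,"dz":3,"gripper":-1},
  {"rx":0,"ry":0,"rz":0,"dx":0,"dy":0,"dz":3,"gripper":-1},
  {"rx":0,"ry":0,"rz":0,"dx":0,"dy":0,"dz":3,"gripper":-1},
  {"rx":0,"ry":0,"rz":0,"dx":0,"dy":0,"dz":0,"gripper":-1},
  {"rx":0,"ry":0,"rz":0,"dx":0,"dy":0,"dz":0,"gripper":-1},
])

```text
clock: 23.1
tcp_pos: [0.5328, 0.0237, 0.1673]
orientation: [2.265, 2.176, 0.001]
contact_force: [2.4, -0.4, -3.1]
grip_width: 0.0282
gripper_force: 39.8
```

Call:
step_arm([
  {"rx":0,"ry":0,"rz":0,"dx":0,"dy":0.5,"dz":6,"gripper":-1},
  {"rx":0,"ry":0,"rz":0,"dx":0,"dy":0,"dz":7,"gripper":-1},
  {"rx":0,"ry":0,"rz":0,"dx":0,"dy":0,"dz":7,"gripper":-1},
  {"rx":0,"ry":0,"rz":0,"dx":0,"dy":0,"dz":7,"gripper":-1},
  {"rx":0,"ry":0,"rz":0,"dx":0,"dy":0,"dz":7,"gripper":-1},
  {"rx":0,"ry":0,"rz":0,"dx":0,"dy":0,"dz":5,"gripper":-1},
  {"rx":0,"ry":0,"rz":0,"dx":0,"dy":0,"dz":0,"gripper":-1},
  {"rx":0,"ry":0,"rz":0,"dx":0,"dy":0,"dz":0,"gripper":-1},
])

```text
clock: 24.1
tcp_pos: [0.5332, 0.0237, 0.1283]
orientation: [2.265, 2.177, 0.0]
contact_force: [4.6, -0.3, -3.3]
grip_width: 0.0283
gripper_force: 39.8
```

Call:
step_arm([
  {"rx":0,"ry":0,"rz":0,"dx":0,"dy":0.3,"dz":2.5,"gripper":-1},
  {"rx":0,"ry":0,"rz":0,"dx":0,"dy":0,"dz":0,"gripper":-1},
  {"rx":0,"ry":0,"rz":0,"dx":0,"dy":0,"dz":0,"gripper":0.4},
  {"rx":0,"ry":0,"rz":0,"dx":0,"dy":0,"dz":0,"gripper":0.4},
  {"rx":0,"ry":0,"rz":0,"dx":0,"dy":0,"dz":0,"gripper":0.4},
  {"rx":0,"ry":0,"rz":0,"dx":0,"dy":0,"dz":0,"gripper":0.4},
  {"rx":0,"ry":0,"rz":0,"dx":0,"dy":0,"dz":-20,"gripper":0.4},
  {"rx":0,"ry":0,"rz":0,"dx":0,"dy":0,"dz":-50,"gripper":0.4},
  {"rx":0,"ry":0,"rz":0,"dx":0,"dy":0,"dz":-50,"gripper":0.4},
  {"rx":0,"ry":0,"rz":0,"dx":55.2,"dy":0,"dz":0,"gripper":0.4},
  {"rx":0,"ry":0,"rz":0,"dx":55.2,"dy":0,"dz":0,"gripper":0.4},
  {"rx":0,"ry":0,"rz":0,"dx":55.2,"dy":27,"dz":0,"gripper":0.4},
  {"rx":0,"ry":0,"rz":0,"dx":55.2,"dy":27,"dz":0,"gripper":0.4},
  {"rx":0,"ry":0,"rz":0,"dx":55.2,"dy":27,"dz":0,"gripper":0.4},
  {"rx":0,"ry":0,"rz":0,"dx":0,"dy":0,"dz":0,"gripper":0.4},
  {"rx":0,"ry":0,"rz":0,"dx":0,"dy":0,"dz":0,"gripper":0.4},
])

```text
clock: 26.1
tcp_pos: [0.625, 0.2959, 0.2451]
orientation: [2.265, 2.177, -0.002]
contact_force: [-0.5, 0.2, -0.2]
grip_width: 0.0598
gripper_force: 0.0
```

```bash
python3 - <<'E'
from ov import *
to(.626,.296,.095)
s=r.grab_frame('scene')
ci=[]
for i in(1,2):
    w=well(i); ci+=[(*w,.095,.035,(0,0,255)),(*w,.125,.015,(0,255,0))]
for c in [(.626,.296)]: ci+=[(*c,.065,.035,(0,0,255)),(*c,.095,.015,(0,255,0))]
overlay('scene',s,ci,(165,150,305,260),5.5,'pics/d6.png')
E
```

```text
t 26.1 tcp [0.625  0.2959 0.2451] yaw of tool y deg -2.28 tilt 0.08 F [-0.5  0.2 -0.2] w 0.0598 | dxyz [  0.3   1.1 150.1]
```

View pics/d6.png

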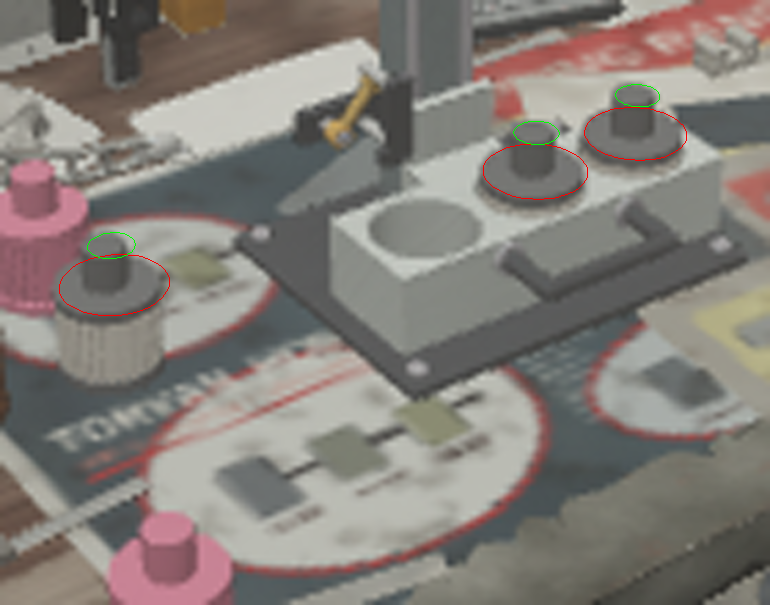

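Both placed cartridges are home and the third is unmoved. Descend on it.

Call:
step_arm([
  {"rx":0,"ry":0,"rz":0,"dx":0,"dy":1,"dz":45,"gripper":0.4},
  {"rx":0,"ry":0,"rz":0,"dx":0,"dy":0,"dz":45,"gripper":0.4},
  {"rx":0,"ry":0,"rz":0,"dx":0,"dy":0,"dz":30,"gripper":0.4},
  {"rx":0,"ry":0,"rz":0,"dx":0,"dy":0,"dz":20,"gripper":0.4},
  {"rx":0,"ry":0,"rz":0,"dx":0,"dy":0,"dz":10,"gripper":0.4},
  {"rx":0,"ry":0,"rz":0,"dx":0,"dy":0,"dz":0,"gripper":0.4},
  {"rx":0,"ry":0,"rz":0,"dx":0,"dy":0,"dz":0,"gripper":0.4},
  {"rx":0,"ry":0,"rz":0,"dx":0,"dy":0,"dz":0,"gripper":-1},
  {"rx":0,"ry":0,"rz":0,"dx":0,"dy":0,"dz":0,"gripper":-1},
  {"rx":0,"ry":0,"rz":0,"dx":0,"dy":0,"dz":0,"gripper":-1},
  {"rx":0,"ry":0,"rz":0,"dx":0,"dy":0,"dz":0,"gripper":-1},
  {"rx":0,"ry":0,"rz":0,"dx":0,"dy":0,"dz":0,"gripper":-1},
])

```text
clock: 27.65
tcp_pos: [0.6269, 0.2966, 0.0966]
orientation: [2.265, 2.176, 0.002]
contact_force: [0.8, -0.9, 5.8]
grip_width: 0.0286
gripper_force: 39.6
```

Call:
step_arm([
  {"rx":0,"ry":0,"rz":0,"dx":0,"dy":0,"dz":-20,"gripper":-1},
  {"rx":0,"ry":0,"rz":0,"dx":0,"dy":0,"dz":-40,"gripper":-1},
  {"rx":0,"ry":0,"rz":0,"dx":0,"dy":0,"dz":-50,"gripper":-1},
  {"rx":0,"ry":0,"rz":0,"dx":0,"dy":0,"dz":-40,"gripper":-1},
  {"rx":0,"ry":0,"rz":0,"dx":-47.5,"dy":-20.7,"dz":0,"gripper":-1},
  {"rx":0,"ry":0,"rz":0,"dx":-47.5,"dy":-20.7,"dz":0,"gripper":-1},
  {"rx":0,"ry":0,"rz":0,"dx":-47.5,"dy":-20.7,"dz":0,"gripper":-1},
  {"rx":0,"ry":0,"rz":0,"dx":-47.5,"dy":-20.7,"dz":0,"gripper":-1},
  {"rx":0,"ry":0,"rz":0,"dx":0,"dy":0,"dz":0,"gripper":-1},
  {"rx":0,"ry":0,"rz":0,"dx":0,"dy":0,"dz":0,"gripper":-1},
  {"rx":0,"ry":0,"rz":0,"dx":0,"dy":0,"dz":30,"gripper":-1},
  {"rx":0,"ry":0,"rz":0,"dx":0,"dy":0,"dz":20,"gripper":-1},
  {"rx":0,"ry":0,"rz":0,"dx":0,"dy":0,"dz":8,"gripper":-1},
  {"rx":0,"ry":0,"rz":0,"dx":0,"dy":0,"dz":0,"gripper":-1},
  {"rx":0,"ry":0,"rz":0,"dx":0,"dy":0,"dz":0,"gripper":-1},
])

```text
clock: 29.52
tcp_pos: [0.5366, 0.1104, 0.1887]
orientation: [2.264, 2.177, 0.002]
contact_force: [-0.4, -0.6, -0.6]
grip_width: 0.0285
gripper_force: 39.8
```

```bash
python3 - <<'E'
from h import *
to(*well(3),.1686)
E
```

```text
t 29.52 tcp [0.5366 0.1104 0.1887] yaw of tool y deg -2.26 tilt 0.08 F [-0.4 -0.6 -0.6] w 0.0285 | dxyz [-0.5 -0.2 20.1]
```

Call:
step_arm([
  {"rx":0,"ry":0,"rz":0,"dx":0,"dy":0.3,"dz":10,"gripper":-1},
  {"rx":0,"ry":0,"rz":0,"dx":0,"dy":0,"dz":3,"gripper":-1},
  {"rx":0,"ry":0,"rz":0,"dx":0,"dy":0,"dz":3,"gripper":-1},
  {"rx":0,"ry":0,"rz":0,"dx":0,"dy":0,"dz":3,"gripper":-1},
  {"rx":0,"ry":0,"rz":0,"dx":0,"dy":0,"dz":0,"gripper":-1},
  {"rx":0,"ry":0,"rz":0,"dx":0,"dy":0,"dz":0,"gripper":-1},
])

```text
clock: 30.28
tcp_pos: [0.5363, 0.1096, 0.1688]
orientation: [2.265, 2.176, -0.0]
contact_force: [0.6, -0.6, -2.2]
grip_width: 0.0286
gripper_force: 39.8
```

Call:
step_arm([
  {"rx":0,"ry":0,"rz":0,"dx":0,"dy":0,"dz":7,"gripper":-1},
  {"rx":0,"ry":0,"rz":0,"dx":0,"dy":0,"dz":7,"gripper":-1},
  {"rx":0,"ry":0,"rz":0,"dx":0,"dy":0,"dz":7,"gripper":-1},
  {"rx":0,"ry":0,"rz":0,"dx":0,"dy":0,"dz":7,"gripper":-1},
  {"rx":0,"ry":0,"rz":0,"dx":0,"dy":0,"dz":7,"gripper":-1},
  {"rx":0,"ry":0,"rz":0,"dx":0,"dy":0,"dz":5,"gripper":-1},
  {"rx":0,"ry":0,"rz":0,"dx":0,"dy":0,"dz":0,"gripper":-1},
  {"rx":0,"ry":0,"rz":0,"dx":0,"dy":0,"dz":0,"gripper":-1},
  {"rx":0,"ry":0,"rz":0,"dx":0,"dy":0,"dz":0,"gripper":0.4},
  {"rx":0,"ry":0,"rz":0,"dx":0,"dy":0,"dz":0,"gripper":0.4},
  {"rx":0,"ry":0,"rz":0,"dx":0,"dy":0,"dz":0,"gripper":0.4},
  {"rx":0,"ry":0,"rz":0,"dx":0,"dy":0,"dz":0,"gripper":0.4},
  {"rx":0,"ry":0,"rz":0,"dx":0,"dy":0,"dz":-20,"gripper":0.4},
  {"rx":0,"ry":0,"rz":0,"dx":0,"dy":0,"dz":-50,"gripper":0.4},
  {"rx":0,"ry":0,"rz":0,"dx":0,"dy":0,"dz":-50,"gripper":0.4},
  {"rx":0,"ry":0,"rz":0,"dx":-43,"dy":-44,"dz":0,"gripper":-0.2},
  {"rx":0,"ry":0,"rz":0,"dx":-43,"dy":-44,"dz":0,"gripper":-0.2},
  {"rx":0,"ry":0,"rz":0,"dx":0,"dy":0,"dz":0,"gripper":-0.2},
  {"rx":0,"ry":0,"rz":0,"dx":0,"dy":0,"dz":0,"gripper":-0.2},
])

```text
clock: 32.65
tcp_pos: [0.4456, 0.0275, 0.2502]
orientation: [2.264, 2.175, 0.003]
contact_force: [-0.2, -0.0, 0.2]
grip_width: 0.0342
gripper_force: 0.0
```

```bash
python3 - <<'E'
from ov import *
h=S-.088*ex()[0]
to(*h,.068)
s=r.grab_frame('scene')
ci=[(*h,.072,.007,(0,255,255))]
for e in(-.05,.05): ci+=[(*(h+e*ex()[1]),.065,.005,(255,0,255))]
for i in(1,2,3):
    w=well(i); ci+=[(*w,.095,.035,(0,0,255)),(*w,.125,.015,(0,255,0))]
overlay('scene',s,ci,(200,150,320,240),6.5,'pics/d7.png')
E
```

```text
t 32.65 tcp [0.4456 0.0275 0.2502] yaw of tool y deg -2.31 tilt 0.15 F [-0.2 -0.   0.2] w 0.0342 | dxyz [ -0.   -1.  182.2]
```

View pics/d7.png

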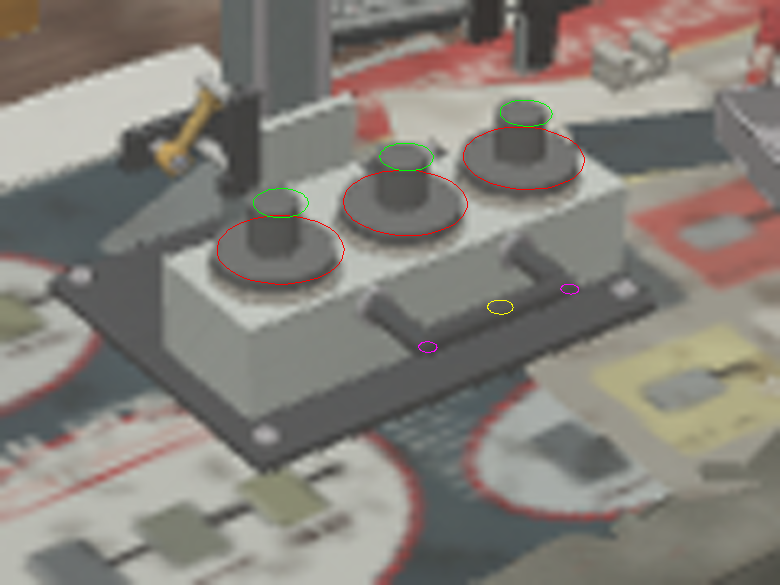

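All three cartridges sit home. The handle bar runs from (415,340) to (570,285), as predicted. Descend on the handle.

Call:
step_arm([
  {"rx":0,"ry":0,"rz":0,"dx":0,"dy":-0.7,"dz":45,"gripper":-0.2},
  {"rx":0,"ry":0,"rz":0,"dx":0,"dy":0,"dz":45,"gripper":-0.2},
  {"rx":0,"ry":0,"rz":0,"dx":0,"dy":0,"dz":40,"gripper":-0.2},
  {"rx":0,"ry":0,"rz":0,"dx":0,"dy":0,"dz":25,"gripper":-0.2},
  {"rx":0,"ry":0,"rz":0,"dx":0,"dy":0,"dz":15,"gripper":-0.2},
  {"rx":0,"ry":0,"rz":0,"dx":0,"dy":0,"dz":10,"gripper":-0.2},
  {"rx":0,"ry":0,"rz":0,"dx":0,"dy":0,"dz":4,"gripper":-0.2},
  {"rx":0,"ry":0,"rz":0,"dx":0,"dy":0,"dz":0,"gripper":-0.2},
  {"rx":0,"ry":0,"rz":0,"dx":0,"dy":0,"dz":0,"gripper":-0.2},
])

```text
clock: 33.83
tcp_pos: [0.4447, 0.0273, 0.0654]
orientation: [2.265, 2.176, 0.001]
contact_force: [-0.4, 0.0, -0.4]
grip_width: 0.0339
gripper_force: 0.0
```

Call:
step_arm([
  {"rx":0,"ry":0,"rz":0,"dx":0,"dy":0,"dz":0,"gripper":-1},
  {"rx":0,"ry":0,"rz":0,"dx":0,"dy":0,"dz":0,"gripper":-1},
  {"rx":0,"ry":0,"rz":0,"dx":0,"dy":0,"dz":0,"gripper":-1},
  {"rx":0,"ry":0,"rz":0,"dx":0,"dy":0,"dz":0,"gripper":-1},
  {"rx":0,"ry":0,"rz":0,"dx":0,"dy":0,"dz":0,"gripper":-1},
], grip_force=80)

```text
clock: 34.45
tcp_pos: [0.4473, 0.0272, 0.0657]
orientation: [2.264, 2.173, 0.008]
contact_force: [6.9, -1.2, -4.2]
grip_width: 0.0115
gripper_force: 77.9
```

Call:
step_arm([
  {"rx":0,"ry":0,"rz":0,"dx":0,"dy":2.5,"dz":0,"gripper":-1},
  {"rx":0,"ry":0,"rz":0,"dx":0,"dy":0,"dz":-5,"gripper":-1},
  {"rx":0,"ry":0,"rz":0,"dx":0,"dy":0,"dz":-6,"gripper":-1},
  {"rx":0,"ry":0,"rz":0,"dx":0,"dy":0,"dz":-6,"gripper":-1},
  {"rx":0,"ry":0,"rz":0,"dx":0,"dy":0,"dz":-6,"gripper":-1},
  {"rx":0,"ry":0,"rz":0,"dx":0,"dy":0,"dz":-6,"gripper":-1},
  {"rx":0,"ry":0,"rz":0,"dx":0,"dy":0,"dz":-6,"gripper":-1},
  {"rx":0,"ry":0,"rz":0,"dx":0,"dy":0,"dz":-6,"gripper":-1},
  {"rx":0,"ry":0,"rz":0,"dx":0,"dy":0,"dz":-6,"gripper":-1},
  {"rx":0,"ry":0,"rz":0,"dx":0,"dy":0,"dz":-6,"gripper":-1},
  {"rx":0,"ry":0,"rz":0,"dx":0,"dy":0,"dz":-4,"gripper":-1},
  {"rx":0,"ry":0,"rz":0,"dx":0,"dy":0,"dz":-3,"gripper":-1},
  {"rx":0,"ry":0,"rz":0,"dx":0,"dy":0,"dz":0,"gripper":-1},
  {"rx":0,"ry":0,"rz":0,"dx":0,"dy":0,"dz":0,"gripper":-1},
  {"rx":0,"ry":0,"rz":0,"dx":0,"dy":0,"dz":0,"gripper":-1},
])

```text
clock: 36.33
tcp_pos: [0.4474, 0.0272, 0.1249]
orientation: [2.265, 2.176, 0.002]
contact_force: [5.7, -0.7, -7.8]
grip_width: 0.0115
gripper_force: 78.6
```

Call:
step_arm([
  {"rx":0,"ry":0,"rz":0,"dx":0,"dy":0,"dz":-2,"gripper":-1},
  {"rx":0,"ry":0,"rz":0,"dx":0,"dy":0,"dz":0,"gripper":-1},
  {"rx":0,"ry":0,"rz":0,"dx":0,"dy":0,"dz":0,"gripper":-1},
  {"rx":0,"ry":0,"rz":0,"dx":0,"dy":0,"dz":4,"gripper":-1},
  {"rx":0,"ry":0,"rz":0,"dx":0,"dy":0,"dz":4,"gripper":-1},
  {"rx":0,"ry":0,"rz":0,"dx":0,"dy":0,"dz":4,"gripper":-1},
  {"rx":0,"ry":0,"rz":0,"dx":0,"dy":0,"dz":3,"gripper":-1},
  {"rx":0,"ry":0,"rz":0,"dx":0,"dy":0,"dz":1.5,"gripper":-1},
  {"rx":0,"ry":0,"rz":0,"dx":0,"dy":0,"dz":0,"gripper":-1},
  {"rx":0,"ry":0,"rz":0,"dx":0,"dy":0,"dz":0,"gripper":-1},
])

```text
clock: 37.58
tcp_pos: [0.4474, 0.0272, 0.1105]
orientation: [2.265, 2.176, 0.002]
contact_force: [4.8, -0.2, -4.5]
grip_width: 0.0119
gripper_force: 78.9
```

Call:
step_arm([
  {"rx":0,"ry":0,"rz":0,"dx":0,"dy":0,"dz":1.5,"gripper":-1},
  {"rx":0,"ry":0,"rz":0,"dx":0,"dy":0,"dz":0,"gripper":-1},
  {"rx":0,"ry":0,"rz":0,"dx":0,"dy":0,"dz":0,"gripper":-1},
])

```text
clock: 37.95
tcp_pos: [0.4474, 0.0271, 0.1098]
orientation: [2.265, 2.175, 0.001]
contact_force: [2.0, -1.0, 8.1]
grip_width: 0.0114
gripper_force: 80.3
```

Now +8 N upwards, so the pawl carries the block. Let go and withdraw.

Call:
step_arm([
  {"rx":0,"ry":0,"rz":0,"dx":0,"dy":0,"dz":-0.7,"gripper":-1},
  {"rx":0,"ry":0,"rz":0,"dx":0,"dy":0,"dz":0,"gripper":-0.2},
  {"rx":0,"ry":0,"rz":0,"dx":0,"dy":0,"dz":0,"gripper":-0.2},
  {"rx":0,"ry":0,"rz":0,"dx":0,"dy":0,"dz":0,"gripper":-0.2},
  {"rx":0,"ry":0,"rz":0,"dx":0,"dy":0,"dz":0,"gripper":-0.2},
  {"rx":0,"ry":0,"rz":0,"dx":0,"dy":0,"dz":-15,"gripper":-0.2},
  {"rx":0,"ry":0,"rz":0,"dx":0,"dy":0,"dz":-40,"gripper":-0.2},
  {"rx":0,"ry":0,"rz":0,"dx":0,"dy":0,"dz":-50,"gripper":-0.2},
  {"rx":0,"ry":0,"rz":0,"dx":0,"dy":0,"dz":-50,"gripper":-0.2},
  {"rx":0,"ry":0,"rz":0,"dx":0,"dy":0,"dz":0,"gripper":-0.2},
  {"rx":0,"ry":0,"rz":0,"dx":0,"dy":0,"dz":0,"gripper":-0.2},
])

```text
clock: 39.33
tcp_pos: [0.4464, 0.0271, 0.2648]
orientation: [2.265, 2.176, -0.0]
contact_force: [0.5, -1.0, -0.4]
grip_width: 0.0342
gripper_force: 0.0
```

```bash
python3 - <<'E'
from ov import *
to(.45,.03,.3)
s=r.grab_frame('scene')
ci=[]
for i in(1,2,3):
    w=well(i); ci+=[(*w,.14,.035,(0,0,255)),(*w,.17,.015,(0,255,0))]
overlay('scene',s,ci,(200,130,370,240),4.5,'pics/d8.png')
E
```

```text
t 39.33 tcp [0.4464 0.0271 0.2648] yaw of tool y deg -2.3 tilt 0.04 F [ 0.5 -1.  -0.4] w 0.0342 | dxyz [  3.    3.5 -35.2]
```

View pics/d8.png

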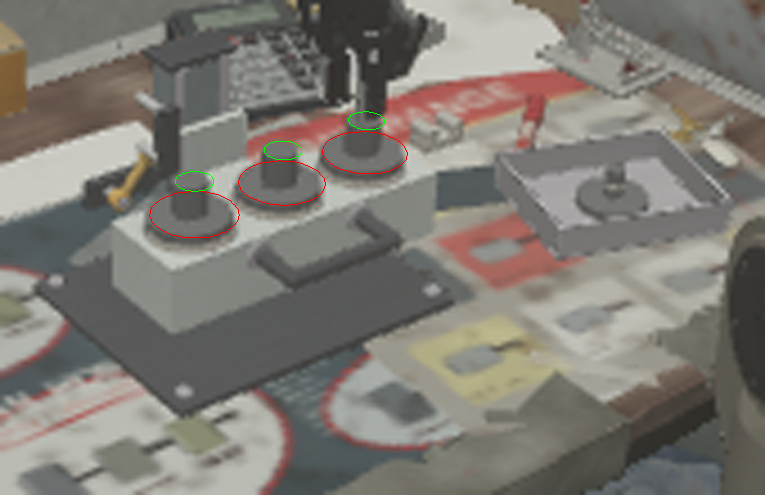

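The block stays up at +45 mm with the cartridge circles matching, the leftover is in the tray, and the gripper is clear.

```bash
python3 -c "
from bench import r
print(r.hand_in())"
```

```text
the job is handed in; nothing more can be done
None
```

The job is handed in, with no verdict returned: the leftover is in the scrap tray, all three cartridges are home in their wells, and the block rests on its pawl in the next notch with the gripper clear.

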